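# Sort the sauce bottles by weight

### The job

The three black sauce bottles in the sloping rack look the same, but one is full, one is part-used and one is empty: feel their weight to tell which is which. Stand the full one upright in the middle of the grey spoon rest, stand the empty one upright on the bare worktop clear of the rest and the rack, and leave the part-used one fully home in the rack, in any place. Do not knock a bottle over or shove the two jars.

Things in the scene. Friction and masses are not known exactly. Their poses are not given: they have to be found in the camera images.
- rack: Fixed wooden rack, 130 x 270 mm, places 100 mm apart along its y. Origin under the base, on the worktop (here z = -0.0075); x to the rear, z up. Each place: two rods under a bottle up to 66 mm from its foot, and a foot board as stop. A bottle leans 42 degrees to the front: axis (-0.669, 0, 0.743) in the rack frame; beyond 70 mm from the foot it is free all round.
- slot_1 (a point): Centre of the foot seat of the left (y = +100 mm in the rack frame) place of the rack (seen from the front of the rack): where the foot centre of a bottle that is fully home lies, 50 mm above the worktop.
- slot_2 (a point): Centre of the foot seat of the middle place of the rack (seen from the front of the rack): where the foot centre of a bottle that is fully home lies, 50 mm above the worktop.
- slot_3 (a point): Centre of the foot seat of the right (y = -100 mm) place of the rack (seen from the front of the rack): where the foot centre of a bottle that is fully home lies, 50 mm above the worktop.
- bottle_a: One of three identical opaque black bottles, 59 mm in diameter, 149 mm tall: straight body to 70 mm, shoulder, straight neck 27 mm in diameter from 117 mm to the top. Origin: centre of its foot; z along its axis to the mouth. It starts leaning in the rack. One is full (about 400 g), one part-used (about 250 g), one empty (about 120 g); names and looks do not tell which.
- bottle_b: One of three identical opaque black bottles, 59 mm in diameter, 149 mm tall: straight body to 70 mm, shoulder, straight neck 27 mm in diameter from 117 mm to the top. Origin: centre of its foot; z along its axis to the mouth. It starts leaning in the rack. One is full (about 400 g), one part-used (about 250 g), one empty (about 120 g); names and looks do not tell which.
- bottle_c: One of three identical opaque black bottles, 59 mm in diameter, 149 mm tall: straight body to 70 mm, shoulder, straight neck 27 mm in diameter from 117 mm to the top. Origin: centre of its foot; z along its axis to the mouth. It starts leaning in the rack. One is full (about 400 g), one part-used (about 250 g), one empty (about 120 g); names and looks do not tell which.
- rest: Fixed grey glazed spoon rest lying flat on the worktop in front of the rack: rounded slab 150 mm along its x, 78 mm along its y, 9 mm high. Origin: centre of its underside (the worktop here is at z = -0.0075).
- honey_jar: Bystander: glass jar with green lid, 70 mm in diameter, 101 mm tall. Origin: centre of its foot.
- mustard_jar: Bystander: glass jar with grey lid, 64 mm in diameter, 109 mm tall. Origin: centre of its foot.
Not all that is in view belongs to the job. What is shaped like the bottle_c but red is not meant.

How it is judged:
By the outcome, as a careful person would: the job done as asked, in the order asked, and still so for the second after the job is handed in, with the robot touching nothing.
It also fails if it takes over 64 s, if anything falls off the work surface, if the arm or the gripper's body presses on something with over 40 N, if the wrist force passes 120 N, or if a joint passes its speed limit or range.

### The arm

A 6-joint arm with a two-finger parallel gripper is mounted at the origin on a cart in front of the work surface, level with it; the furniture and walls round the work are solid. World frame = base frame: x ahead of the robot, y to its left, z up, the work surface at z = 0. Lengths are in mm, angles in rad, forces in N, time in s.
With the tool pointing down it reaches from about 250 to 800 mm from the base axis. Payload 3.9 kg.
Tool frame: the origin (TCP) lies at the very end of the fingers, on their centre line; the grasp point (between the pads) lies 19 mm behind it; z points along the fingers, y is the line along which they close (so a half turn about z gives the same grasp; the last joint's range is limited). The gripper opens to 85 mm and grips with 20 to 120 N. Pads are 22 mm wide; open, the fingers measure 114 mm over their backs; the gripper's body (76 mm by 85 mm) begins 54 mm behind the grasp point. The pads swing forward as they close: fully open they stand 13 mm farther back than shut.
Start: joints at [-1.33, 0.26, -0.138, 1.173, 0, 1.571], TCP at [125.198, -509.844, 231.304] pointing down, gripper open.
Joint ranges: [-2.78, 2.78], [-0.83, 1.72], [-1.28, 1.37], [-1.9, 2.12], [-1.57, 1.48], [-3.14, 3.14]. Speed limits (rad/s): [2.57, 2.57, 3.14, 3.14, 3.14, 3.14].

### API

Orientations are given as a unit quaternion [w, x, y, z].
In Python, from cell import observe, optics, arm gives the robot as it stands.
- The arm moves only by the tool servo_tool, never from a script. Its argument "increments" is text: rows parted by semicolons, each of 7 numbers parted by spaces: the shift along the tool's x, y, z in cm, then the turn, a rotation vector about the tool's x, y, z in degrees, then the closure, from 0 (fully open) to 1 (shut). In form: dx dy dz rx ry rz jaw; .... A call has exactly 8 rows; each row shifts and turns the commanded pose from where the row before left it, along the tool's axes as they then stand; what a row does not reach is not made up. A row lasts 1/10 s, in which the tool goes at most 50 mm and 8.59 degrees, less where a joint would pass 70% of its speed; a pose out of reach is approached as far as the arm can. A call with a gripper value outside its range is refused whole. The fingers move at their own pace and stop on an object; the grip force is fixed at half the most. Time passes only in rows, so rows that do not move let the fingers close, or fill a call up. It gives the time, the measured TCP pose, the force, the opening and the grip force at its end, in the units of the state.
- observe(): the state, without advancing time (a new reading comes with each control period).
- optics.camera(name): name is "scene" or "top"; returns a dict with "img" (480x640x3 uint8, blue, green, red), "depth" (480x640 float32, mm along the optical axis (not along the pixel's ray), 0 where there is no reading), "K" (3x3 intrinsics, pixels), "R" (3x3) and "t" (3): a world point X has camera coordinates R X + t. Camera axes: x right, y down, z forward; pixel columns grow to the right and rows downward; lengths in mm; the calibration is good to about 2 mm. A picture is of the moment at which its call begins.
- arm.sign_off(): hands the job in; it is judged then, once.
The state is a dict: "time": time; "joints": joint angles; "qvel": joint speeds; "joint_torque": joint torques, N m; "eef_pos": TCP position; "eef_rot": TCP orientation; "contact_force": force on the tool from outside, world axes, zero at the start; "moment": the same for the moment, N m; "finger_gap": opening from 0.0 (shut) to 1.0 (fully open); "grasp_force": force on a finger pad.
Only numpy, scipy, OpenCV 4.12 (cv2) and the standard library are available. Lean on these libraries where they do the work, as an engineer would, in place of code of your own. Each camera call takes 0.05 s, during which the arm holds its last target. There are 200 camera calls.

## Working session

There is one attempt and no reset: what is moved stays moved. The work goes in short steps, Python scripts to look and compute and a tool call to move; the robot and the scene stay as the last step left them, time stands still between calls to the robot, and variables do not carry over. Pictures are saved under pics/ and viewed, at most 10 in all, crops included, and the job is handed in when it is done.

Besides the shell and the picture viewer there is one more tool, called after "Call:" as name(argument=value, ...), one argument or row to a line, values as JSON. servo_tool: Moves the arm, as the interface text tells. Its arguments: {"type":"object","properties":{"increments":{"type":"string"}},"required":["increments"]}

```bash
ls; mkdir -p pics; python3 - <<'E'
from cell import observe, optics, arm
import cv2,numpy as np
print(observe())
for n in("scene","top"):
    c=optics.camera(n); cv2.imwrite(f"pics/{n}0.png",c["img"]); np.savez(f"{n}0.npz",**c); print(n,c["K"],c["R"],c["t"])
E
```

```text
pics
{'time': 0.0, 'joints': array([-1.32997480e+00,  2.60657750e-01, -1.39370565e-01,  1.17270578e+00,
       -3.78421539e-05,  1.57082116e+00]), 'qvel': array([ 0.00100243,  0.00030925,  0.00050758, -0.00059072,  0.0012206 ,
        0.00220745]), 'joint_torque': array([ 4.67774214e-05, -4.05679786e+01,  2.53921133e+01,  1.89124024e-02,
        1.74149454e-04, -3.80157239e-08]), 'eef_pos': array([ 125.03787452, -509.18840118,  230.47811552]), 'eef_rot': array([-9.59593109e-04,  9.92760401e-01,  1.20107645e-01, -1.35178201e-04]), 'contact_force': array([ 0.31424396,  0.16496391, -0.21019123]), 'moment': array([-0.03160528, -0.02913167,  0.00670004]), 'grasp_force': 0.0, 'finger_gap': 1.001532482683719}
scene [[478.79277755   0.         312.87211734]
 [  0.         478.79277755 243.39711826]
 [  0.           0.           1.        ]] [[-0.81449233 -0.57965487 -0.02454548]
 [-0.30014395  0.45719307 -0.8371906 ]
 [ 0.49650363 -0.67451814 -0.54636015]] [ 581.56239846  107.3450068  1139.50967676]
top [[530.18760301   0.         317.62445543]
 [  0.         530.18760301 238.94842015]
 [  0.           0.           1.        ]] [[ 0.02419152 -0.99970654  0.00126472]
 [-0.9884309  -0.02410811 -0.14974365]
 [ 0.1497302   0.00237243 -0.98872405]] [ 226.34596662  584.91264747 1383.63196395]
```

View pics/scene0.png

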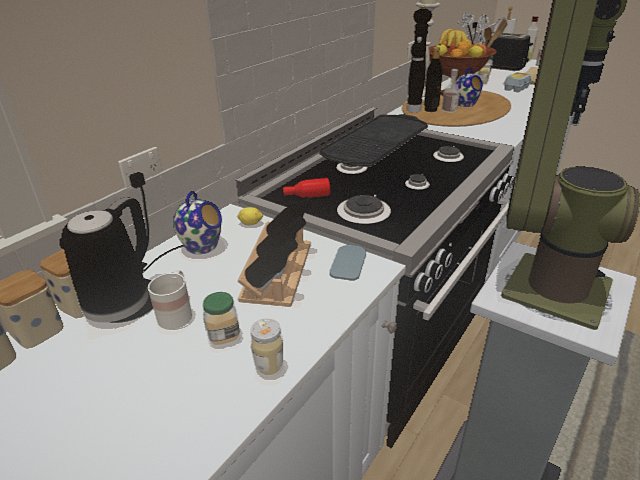

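View pics/top0.png

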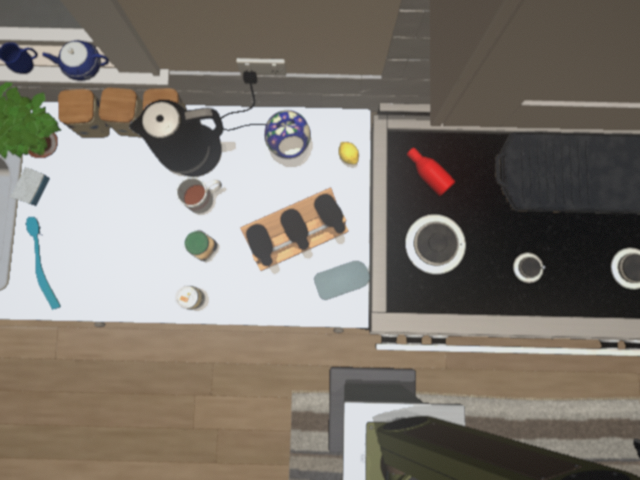

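The top view shows three black bottles in the rack at about (260,244), (294,229) and (329,211), with mouths toward the robot. The rest is at (342,280), the honey jar at (200,245), the mustard jar at (189,297), and the red decoy bottle on the stove at (430,172).

```bash
cat >h.py <<'E'
import numpy as np,cv2
def load(n): return dict(np.load(n))
def cloud(c):
    v,u=np.mgrid[0:480,0:640]; d=c["depth"]; K=c["K"]
    P=np.stack([(u-K[0,2])/K[0,0]*d,(v-K[1,2])/K[1,1]*d,d],-1)
    return (P-c["t"])@c["R"]
def ray(c,uv,z):
    uv=np.atleast_2d(np.float64(uv)); K=c["K"]
    d=np.c_[(uv-K[[0,1],[2,2]])/K[0,0],np.ones(len(uv))]@c["R"]; o=-c["R"].T@c["t"]
    return o+d*((z-o[2])/d[:,2])[:,None]
E
python3 - <<'E'
from h import *
c=load("top0.npz"); P=cloud(c); im=c["img"].astype(int); hsv=cv2.cvtColor(c["img"],cv2.COLOR_BGR2HSV)
print("worktop z",P[300,240],P[120,330],P[310,340], P[300,330], P[280,342])
# rest
m=np.zeros((480,640),np.uint8); m[255:305,308:372]=1
g=((hsv[...,2]<180)&(hsv[...,2]>80)&(hsv[...,0]>75)&(hsv[...,0]<125)&(hsv[...,1]>20)&(m>0)).astype(np.uint8)
ct=max(cv2.findContours(g,0,2)[0],key=cv2.contourArea)
w=ray(c,ct[:,0],1.5)
r=cv2.minAreaRect(w[:,:2].astype(np.float32)); print("rest",r)
# bottles
m[:]=0; m[185:275,235:355]=1
b=((im.max(-1)<75)&(m>0)&(P[...,2]>40)).astype(np.uint8)
n,l,s,ce=cv2.connectedComponentsWithStats(b)
for i in range(1,n):
    if s[i,4]<80: continue
    Q=P[l==i]; mu=Q.mean(0); e=np.linalg.svd(Q-mu,full_matrices=False)[2][0]
    e*=np.sign(e[2]); t=(Q-mu)@e
    print(s[i],"mean",mu.round(1),"axis",e.round(3),"range",t.min().round(),t.max().round(), "top",Q[t>np.quantile(t,.97)].mean(0).round(), Q[:,2].max())
# wood
w=((hsv[...,0]<22)&(hsv[...,1]>70)); m[:]=0; m[180:280,230:360]=1
w=(w&(m>0)).astype(np.uint8); Q=P[w>0]; print("wood z hist",np.histogram(Q[:,2],bins=range(-15,140,10)))
print("wood rect",cv2.minAreaRect(Q[(Q[:,2]<20)][:,:2].astype(np.float32)))
for nm,uv,z in(("honey",(200,245),94),("must",(189,297),102)): print(nm,ray(c,uv,z), P[uv[1],uv[0]])
E
```

```text
worktop z [412.49304666 449.00797182  -5.40836448] [934.38852473 213.31526388  -5.07785889] [392.0049714  174.70821943  -6.60810787] [418.67488635 202.49108764 -11.16202051] [473.66542677 170.93135765  -0.66839313]
rest ((475.8795471191406, 171.72418212890625), (73.57305145263672, 145.50421142578125), 20.711702346801758)
[316 196  28  36 579] mean [638.3 211.6 118.6] axis [-0.709 -0.384  0.591] range -74.0 68.0 top [589. 185. 154.] 162.21487473439606
[282 211  25  37 582] mean [595.1 298.9 126. ] axis [-0.226 -0.077  0.971] range -66.0 1347.0 top [522. 271. 375.] 1455.3308836754022
[248 226  24  33 411] mean [562.1 388.  118.9] axis [-0.189 -0.129  0.974] range -57.0 1358.0 top [498. 349. 351.] 1455.3308836754022
wood z hist (array([  1, 391, 671,  77, 142, 146, 217, 376,  67,   4,   7,   9,   9,
         2,   0]), array([-15,  -5,   5,  15,  25,  35,  45,  55,  65,  75,  85,  95, 105,
       115, 125, 135]))
wood rect ((587.52734375, 293.41009521484375), (76.97017669677734, 265.1364440917969), 25.616283416748047)
honey [[548.36428939 544.73860563  94.        ]] [548.91867389 545.67126347  89.87292336]
must [[413.46491211 563.19099121 102.        ]] [413.36254056 562.4950313  104.8883305 ]
```

```bash
cat >>h.py <<'E'
def frame(yaw):
    cx,sx=np.cos(yaw),np.sin(yaw)
    return np.array([cx,sx,0]),np.array([-sx,cx,0])
E
python3 - <<'E'
from h import *
from scipy.optimize import least_squares
Qs=[]
for n in("top0","scene0"):
    c=load(n+".npz"); P=cloud(c); im=c["img"].astype(int)
    s=(im.max(-1)<80)&(c["depth"]>0)&(P[...,2]>45)&(P[...,2]<175)&(abs(P[...,0]-600)<110)&(abs(P[...,1]-300)<160)
    s=cv2.erode(s.astype(np.uint8),np.ones((3,3)))>0
    Qs.append(P[s]); print(n,s.sum())
def res(p,Q,full=False):
    X,Y=frame(p[2]); a=-.669*X+np.array([0,0,.743]); R=[]
    for i in(-1,0,1):
        f=np.r_[p[:2],42.5]+100*i*Y; D=Q-f; t=D@a; d=np.linalg.norm(D-t[:,None]*a,axis=1)
        R.append(d-np.interp(t,[0,70,117,149],[29.5,29.5,13.5,13.5]))
    R=np.array(R); k=abs(R).argmin(0); return R[k,range(len(Q))]
for Q in Qs+[np.vstack(Qs)]:
    r=least_squares(res,[645,325,.42],args=(Q,),loss="soft_l1",f_scale=3); e=res(r.x,Q)
    print(r.x.round(3),"med|r|",np.median(abs(e)))
p=r.x;Q=np.vstack(Qs);X,Y=frame(p[2]);a=-.669*X+np.array([0,0,.743])
for i in(-1,0,1):
    f=np.r_[p[:2],42.5]+100*i*Y; D=Q-f;t=D@a;d=np.linalg.norm(D-t[:,None]*a,axis=1);k=d<40
    print(i,"foot",f.round(1),"mouth",(f+149*a).round(1),"t range",np.quantile(t[k],[0,.02,.5,.98,1]).round())
# rest / rack wood corners
c=load("top0.npz");P=cloud(c);hsv=cv2.cvtColor(c["img"],cv2.COLOR_BGR2HSV)
w=((hsv[...,0]<22)&(hsv[...,1]>70)&(P[...,2]<90)); m=w*0;m[180:280,230:360]=1;Q=P[w&(m>0)]
rel=Q-np.r_[p[:2],0]; print("wood x",np.quantile(rel@X,[0,.01,.99,1]),"y",np.quantile(rel@Y,[0,.01,.99,1]))
for lo in range(-10,90,20):
    s=(Q[:,2]>lo)&(Q[:,2]<lo+20); print(lo,s.sum(),np.quantile(rel[s]@X,[.02,.5,.98]).round())
E
```

```text
top0 1426
scene0 2118
[6.37328e+02 3.17842e+02 4.50000e-01] med|r| 1.5494242255730528
[6.35927e+02 3.18874e+02 4.52000e-01] med|r| 1.4159641979695845
[6.36476e+02 3.18766e+02 4.51000e-01] med|r| 1.5164315372066444
-1 foot [680.1 228.8  42.5] mouth [590.4 185.3 153.2] t range [  6.  18.  90. 148. 154.]
0 foot [636.5 318.8  42.5] mouth [546.8 275.3 153.2] t range [  8.  19.  90. 147. 151.]
1 foot [592.9 408.8  42.5] mouth [503.2 365.3 153.2] t range [  4.  14.  83. 147. 151.]
wood x [-93.88506922 -93.00415935  24.9492693   26.09789798] y [-133.89436001 -129.76444092  128.29516892  131.19980391]
-10 938 [-93. -73. -23.]
10 270 [-92. -22. -10.]
30 318 [-14.  -0.  15.]
50 554 [-70.  18.  25.]
70 16 [-36. -23.  17.]
```

```bash
cat >>h.py <<'E'
from scipy.spatial.transform import Rotation as Ro
YAW=np.radians(25.85); X,Y=frame(YAW); A=-.669*X+np.array([0,0,.743]); C=np.array([636.5,318.8,42.5])
def slot(k,t): return C+100*(2-k)*Y+t*A
DOWN=lambda yaw,tilt: Ro.from_euler("z",yaw,degrees=True)*Ro.from_euler("x",180,degrees=True)*Ro.from_euler("y",tilt,degrees=True)
def plan(wps,yaw0=205.85,tilt0=-42,start=None):
    """wps: (pos,yaw,tilt,jaw,nrows); prints rows: 0.5 mm and 0.5 deg grid, rounding carried on"""
    from cell import observe
    o=observe(); p=np.array(o["eef_pos"]); R=Ro.from_quat(np.array(o["eef_rot"])[[1,2,3,0]])
    print("t",round(o["time"],2),"at",p.round(1),"J",o["joints"].round(2),"F",o["contact_force"].round(2))
    pp=p.copy();y,tl=yaw0,tilt0; rows=[]
    for P,Yw,T,j,n in wps:
        P=pp if P is None else np.array(P)
        for s in np.arange(1,n+1)/n:
            d=np.round(R.inv().apply(pp+(P-pp)*s-p)/10/.05)*.05
            G=DOWN(y+(Yw-y)*s,tl+(T-tl)*s); r=np.round(np.degrees((R.inv()*G).as_rotvec())*2)/2
            p=p+R.apply(d*10); R=R*Ro.from_rotvec(np.radians(r))
            rows.append(" ".join(f"{v+0:g}" for v in [*d.round(2),*r,j]))
        pp,y,tl=P,Yw,T
    while len(rows)%8: rows.append(f"0 0 0 0 0 0 {j}")
    for i in range(0,len(rows),8): print("; ".join(rows[i:i+8]))
E
python3 - <<'E'
from h import *
print(slot(3,197),slot(3,117))
a=np.array([125,-509.2,230.5]); b=slot(3,197); m=a+(b-a)*.6; m[2]=260
plan([(m,13.8+.72*192.05,0,0.3,19),(b,205.85,-42,0.3,11)],13.8,0)
E
```

```text
[561.49605073 171.34220115 188.871     ] [609.66076555 194.67781011 129.431     ]
t 0.1 at [ 125.  -509.2  230.5] J [-1.33  0.26 -0.14  1.17  0.    1.57] F [-0.68 -0.06 -0.06]
1.85 -1.75 -0.15 0 0 -7.5 0.3; 2.05 -1.5 -0.15 0 0 -7 0.3; 2.25 -1.25 -0.15 0 0 -7.5 0.3; 2.4 -0.95 -0.15 0 0 -7 0.3; 2.45 -0.65 -0.15 0 0 -7.5 0.3; 2.55 -0.3 -0.15 0 0 -7 0.3; 2.55 0 -0.15 0 0 -7.5 0.3; 2.5 0.35 -0.15 0 0 -7 0.3
2.5 0.6 -0.15 0 0 -7.5 0.3; 2.35 0.95 -0.15 0 0 -7.5 0.3; 2.2 1.3 -0.15 0 0 -7 0.3; 2.1 1.5 -0.15 0 0 -7.5 0.3; 1.8 1.75 -0.15 0 0 -7 0.3; 1.6 2 -0.2 0 0 -7.5 0.3; 1.35 2.2 -0.15 0 0 -7 0.3; 1.05 2.3 -0.15 0 0 -7.5 0.3
0.75 2.45 -0.15 0 0 -7 0.3; 0.45 2.5 -0.15 0 0 -7.5 0.3; 0.1 2.55 -0.15 0 0 -7.5 0.3; -0.25 2.95 0.65 0 -4 -4.5 0.3; -0.4 2.9 0.7 -0.5 -3.5 -5 0.3; -0.65 2.85 0.7 -1 -4 -5 0.3; -0.85 2.75 0.85 -1 -4 -4.5 0.3; -1 2.7 0.95 -1.5 -3.5 -5 0.3
-1.15 2.55 1.1 -1.5 -4 -4.5 0.3; -1.25 2.45 1.2 -2 -4 -4.5 0.3; -1.4 2.3 1.4 -2.5 -3.5 -4 0.3; -1.4 2.1 1.6 -2.5 -4 -4 0.3; -1.45 1.95 1.8 -3 -4 -4 0.3; -1.45 1.75 1.95 -3.5 -3.5 -4 0.3; 0 0 0 0 0 0 0.3; 0 0 0 0 0 0 0.3
```

Call:
servo_tool(
  increments="1.85 -1.75 -0.15 0 0 -7.5 0.3; 2.05 -1.5 -0.15 0 0 -7 0.3; 2.25 -1.25 -0.15 0 0 -7.5 0.3; 2.4 -0.95 -0.15 0 0 -7 0.3; 2.45 -0.65 -0.15 0 0 -7.5 0.3; 2.55 -0.3 -0.15 0 0 -7 0.3; 2.55 0 -0.15 0 0 -7.5 0.3; 2.5 0.35 -0.15 0 0 -7 0.3",
)

```text
time: 0.9
eef_pos: [235.8, -336.8, 243.0]
eef_rot: [-0.0, 0.809, 0.588, 0.0]
contact_force: [0.1, 1.2, -0.4]
finger_gap: 0.702
grasp_force: 0.0
```

Call:
servo_tool(
  increments="2.5 0.6 -0.15 0 0 -7.5 0.3; 2.35 0.95 -0.15 0 0 -7.5 0.3; 2.2 1.3 -0.15 0 0 -7 0.3; 2.1 1.5 -0.15 0 0 -7.5 0.3; 1.8 1.75 -0.15 0 0 -7 0.3; 1.6 2 -0.2 0 0 -7.5 0.3; 1.35 2.2 -0.15 0 0 -7 0.3; 1.05 2.3 -0.15 0 0 -7.5 0.3",
)

```text
time: 1.7
eef_pos: [345.9, -165.0, 255.6]
eef_rot: [-0.0, 0.418, 0.909, -0.0]
contact_force: [0.1, 0.2, 0.2]
finger_gap: 0.701
grasp_force: 0.0
```

Call:
servo_tool(
  increments="0.75 2.45 -0.15 0 0 -7 0.3; 0.45 2.5 -0.15 0 0 -7.5 0.3; 0.1 2.55 -0.15 0 0 -7.5 0.3; -0.25 2.95 0.65 0 -4 -4.5 0.3; -0.4 2.9 0.7 -0.5 -3.5 -5 0.3; -0.65 2.85 0.7 -1 -4 -5 0.3; -0.85 2.75 0.85 -1 -4 -4.5 0.3; -1 2.7 0.95 -1.5 -3.5 -5 0.3",
)

```text
time: 2.5
eef_pos: [466.2, 23.7, 227.2]
eef_rot: [0.166, 0.026, 0.986, -0.006]
contact_force: [0.2, -0.9, -1.0]
finger_gap: 0.7
grasp_force: 0.0
```

Call:
servo_tool(
  increments="-1.15 2.55 1.1 -1.5 -4 -4.5 0.3; -1.25 2.45 1.2 -2 -4 -4.5 0.3; -1.4 2.3 1.4 -2.5 -3.5 -4 0.3; -1.4 2.1 1.6 -2.5 -4 -4 0.3; -1.45 1.95 1.8 -3 -4 -4 0.3; -1.45 1.75 1.95 -3.5 -3.5 -4 0.3; 0 0 0 0 0 0 0.3; 0 0 0 0 0 0 0.3",
)

```text
time: 3.3
eef_pos: [560.5, 170.0, 187.1]
eef_rot: [0.346, -0.211, 0.911, 0.08]
contact_force: [-0.1, 0.2, 0.3]
finger_gap: 0.697
grasp_force: 0.0
```

```bash
python3 - <<'E'
from h import *
plan([(slot(3,117),205.85,-42,0.3,8)])
from cell import observe
R=Ro.from_quat(np.array(observe()["eef_rot"])[[1,2,3,0]]); print(R.as_matrix().T.round(3),DOWN(205.85,-42).as_matrix().T.round(3))
E
```

```text
t 3.3 at [560.5 170.  187.1] J [ 0.2   0.02 -0.89 -0.05  0.17 -0.19] F [-0.09  0.23  0.29]
-0.05 0 1 0 -0.5 0 0.3; 0 0 1 0 0 0 0.3; -0.05 0 1 0 0 0 0.3; 0 0.05 1 0 0 0 0.3; -0.05 0 1 0 0 0 0.3; 0 0 1 0 0 0 0.3; -0.05 0 0.95 0 0 0 0.3; 0 0 1 0 0 0 0.3
[[-0.671 -0.328 -0.665]
 [-0.439  0.898  0.   ]
 [ 0.597  0.292 -0.747]] [[-0.669 -0.324 -0.669]
 [-0.436  0.9    0.   ]
 [ 0.602  0.292 -0.743]]
```

Call:
servo_tool(
  increments="-0.05 0 1 0 -0.5 0 0.3; 0 0 1 0 0 0 0.3; -0.05 0 1 0 0 0 0.3; 0 0.05 1 0 0 0 0.3; -0.05 0 1 0 0 0 0.3; 0 0 1 0 0 0 0.3; -0.05 0 0.95 0 0 0 0.3; 0 0 1 0 0 0 0.3",
)

```text
time: 4.1
eef_pos: [611.2, 195.6, 130.4]
eef_rot: [0.352, -0.211, 0.908, 0.081]
contact_force: [-0.1, 0.3, 0.4]
finger_gap: 0.701
grasp_force: 0.0
```

```bash
python3 - <<'E'
from h import *
from cell import observe,optics
o=observe(); print(o["eef_pos"],slot(3,117),o["contact_force"],o["moment"])
a=optics.camera("scene")["img"][150:330,200:400]; b=optics.camera("top")["img"][150:330,230:430]
cv2.imwrite("pics/g1.png",cv2.resize(np.hstack([a,b]),None,fx=2,fy=2))
E
```

```text
[611.24054405 195.57450523 130.44540953] [609.66076555 194.67781011 129.431     ] [-0.11166462  0.33240207  0.36012366] [-0.3054472   0.53912561 -0.01578036]
```

View pics/g1.png

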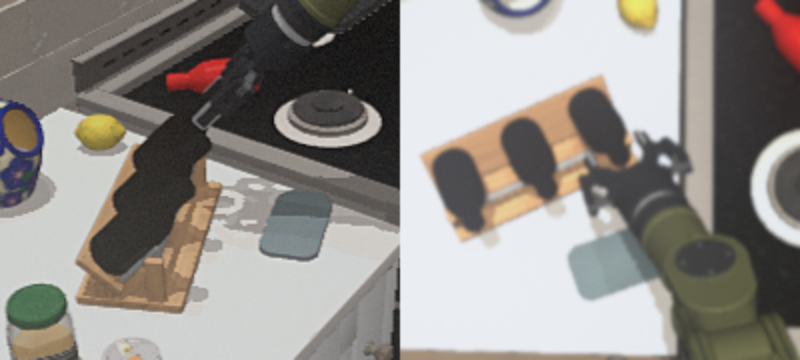

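The fingers straddle the mouth of the right-hand bottle: in the right-hand crop the fingertips are near (595,170) and (675,145), and the neck is near (625,160). Closing.

Call:
servo_tool(
  increments="0 0 0 0 0 0 0.5; 0 0 0 0 0 0 0.6; 0 0 0 0 0 0 1; 0 0 0 0 0 0 1; 0 0 0 0 0 0 1; 0 0 0 0 0 0 1; 0 0 0 0 0 0 1; 0 0 0 0 0 0 1",
)

```text
time: 5.0
eef_pos: [610.7, 194.9, 131.6]
eef_rot: [0.353, -0.211, 0.908, 0.081]
contact_force: [-4.6, -4.1, 5.7]
finger_gap: 0.31
grasp_force: 56.9
```

```bash
python3 - <<'E'
from h import *
from cell import observe
o=observe(); p=o["eef_pos"]; print(o["contact_force"],o["moment"],o["finger_gap"]*85)
plan([(p+[0,0,45],205.85,-42,1,6)])
E
```

```text
[-4.56416829 -4.11756307  5.69021088] [-0.48495097  0.5550473  -0.26757352] 26.3816133728176
t 5.0 at [610.7 194.9 131.6] J [ 0.24  0.21 -0.89 -0.25  0.15 -0.16] F [-4.56 -4.12  5.69]
-0.5 0 -0.55 0 0.5 0 1; -0.5 0 -0.55 0 0 0 1; -0.5 0 -0.55 0 0 0 1; -0.5 0 -0.6 0 0 0 1; -0.5 0 -0.55 0 0 0 1; -0.5 0 -0.55 0 0 0 1; 0 0 0 0 0 0 1; 0 0 0 0 0 0 1
```

Call:
servo_tool(
  increments="-0.5 0 -0.55 0 0 0 1; -0.5 0 -0.55 0 0 0 1; -0.5 0 -0.55 0 0 0 1; -0.5 0 -0.6 0 0 0 1; -0.5 0 -0.55 0 0 0 1; -0.5 0 -0.55 0 0 0 1; 0 0 0 0 0 0 1; 0 0 0 0 0 0 1",
)

```text
time: 5.8
eef_pos: [610.4, 195.2, 176.4]
eef_rot: [0.352, -0.211, 0.908, 0.081]
contact_force: [0.2, -0.4, -1.2]
finger_gap: 0.308
grasp_force: 55.2
```

Call:
servo_tool(
  increments="0 0 0 0 0 0 1; 0 0 0 0 0 0 1; 0 0 0 0 0 0 1; 0 0 0 0 0 0 1; 0 0 0 0 0 0 1; 0 0 0 0 0 0 1; 0 0 0 0 0 0 1; 0 0 0 0 0 0 1",
)

```text
time: 6.6
eef_pos: [610.3, 195.1, 176.1]
eef_rot: [0.352, -0.211, 0.908, 0.081]
contact_force: [0.1, -0.8, -0.9]
finger_gap: 0.315
grasp_force: 55.2
```

```bash
python3 - <<'E'
from h import *
from cell import observe,optics
for i in range(4):
    o=observe(); print(o["contact_force"].round(2),o["moment"].round(3),o["eef_pos"]); 
    if i<3: s=optics.camera("scene")
cv2.imwrite("pics/l1.png",cv2.resize(s["img"][150:330,200:400],None,fx=3,fy=3))
E
```

```text
[ 0.1  -0.8  -0.88] [-0.452  0.771 -0.03 ] [610.3136149  195.14337306 176.1025121 ]
[ 0.7  -0.18 -1.49] [-0.346  0.737 -0.052] [610.29936753 195.13846671 176.09710936]
[ 0.02  0.78 -1.41] [-0.377  0.794 -0.032] [610.28641714 195.12381406 176.09956985]
[-0.38 -0.82 -1.03] [-0.354  0.695 -0.013] [610.27714417 195.13137739 176.08013738]
```

View pics/l1.png

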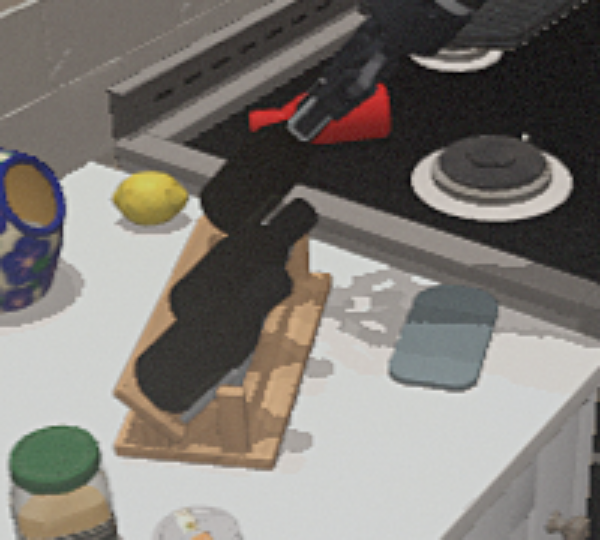

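The bottle hangs clear of the rack, near (250,170). The reading is about 1.15–1.4 N, so slot 3 holds the empty one. I'll put it back to keep the asked order, then weigh the middle one.

Call:
servo_tool(
  increments="0.5 0 0.55 0 0 0 1; 0.5 0 0.55 0 0 0 1; 0.5 0 0.55 0 0 0 1; 0.5 0 0.6 0 0 0 1; 0.5 0 0.55 0 0 0 1; 0.3 0 0.35 0 0 0 1; 0.2 0 0.2 0 0 0 1; 0 0 0 0 0 0 1",
)

```text
time: 7.55
eef_pos: [611.0, 195.1, 131.9]
eef_rot: [0.353, -0.211, 0.908, 0.081]
contact_force: [-4.0, -1.8, 5.1]
finger_gap: 0.306
grasp_force: 57.6
```

Call:
servo_tool(
  increments="0 0 0 0 0 0 0.6; 0 0 0 0 0 0 0.4; 0 0 0 0 0 0 0.3; 0 0 0 0 0 0 0.3; 0 0 -1 0 0 0 0.3; 0 0 -2 0 0 0 0.3; 0 0 -2 0 0 0 0.3; 0 0 -2 0 0 0 0.3",
)

```text
time: 8.35
eef_pos: [567.4, 174.2, 183.5]
eef_rot: [0.352, -0.211, 0.908, 0.082]
contact_force: [0.6, 0.5, 0.4]
finger_gap: 0.701
grasp_force: 0.0
```

```bash
python3 - <<'E'
from h import *
from cell import observe
p=observe()["eef_pos"]
plan([(slot(2,190),205.85,-42,.3,4),(slot(2,117),205.85,-42,.3,6),(None,205.85,-42,.6,2),(None,205.85,-42,1,4)])
E
```

```text
t 8.35 at [567.4 174.2 183.5] J [ 0.21  0.04 -0.89 -0.09  0.17 -0.18] F [0.56 0.5  0.42]
0 2.5 -0.05 0 0.5 0 0.3; 0.05 2.5 0 0 0 0 0.3; 0 2.5 -0.05 0 0 0 0.3; 0.05 2.5 0 0 0 0 0.3; 0 0 1.2 0 0 0 0.3; 0 0 1.2 0 0 0 0.3; -0.05 0 1.25 0 0 0 0.3; 0 0 1.2 0 0 0 0.3
0 0 1.2 0 0 0 0.3; 0 -0.05 1.25 0 0 0 0.3; 0 0 0 0 0 0 0.6; 0 0 0 0 0 0 0.6; 0 0 0 0 0 0 1; 0 0 0 0 0 0 1; 0 0 0 0 0 0 1; 0 0 0 0 0 0 1
```

Call:
servo_tool(
  increments="0 2.5 -0.05 0 0.5 0 0.3; 0.05 2.5 0 0 0 0 0.3; 0 2.5 -0.05 0 0 0 0.3; 0.05 2.5 0 0 0 0 0.3; 0 0 1.2 0 0 0 0.3; 0 0 1.2 0 0 0 0.3; -0.05 0 1.25 0 0 0 0.3; 0 0 1.2 0 0 0 0.3",
)

```text
time: 9.15
eef_pos: [553.0, 277.9, 146.6]
eef_rot: [0.348, -0.211, 0.91, 0.08]
contact_force: [-0.7, 0.8, 0.3]
finger_gap: 0.697
grasp_force: 0.0
```

Call:
servo_tool(
  increments="0 0 1.2 0 0 0 0.3; 0 -0.05 1.25 0 0 0 0.3; 0 0 0 0 0 0 0.6; 0 0 0 0 0 0 0.6; 0 0 0 0 0 0 1; 0 0 0 0 0 0 1; 0 0 0 0 0 0 1; 0 0 0 0 0 0 1",
)

```text
time: 9.95
eef_pos: [567.2, 284.7, 128.9]
eef_rot: [0.348, -0.211, 0.91, 0.08]
contact_force: [2.2, 0.3, -1.7]
finger_gap: 0.33
grasp_force: 55.3
```

Call:
servo_tool(
  increments="0 0 0 0 0 0 1; -0.5 0 -0.55 0 0 0 1; -0.5 0 -0.55 0 0 0 1; -0.5 0 -0.55 0 0 0 1; -0.5 0 -0.6 0 0 0 1; -0.5 0 -0.55 0 0 0 1; -0.5 0 -0.55 0 0 0 1; 0 0 0 0 0 0 1",
)

```text
time: 10.75
eef_pos: [568.2, 285.4, 176.0]
eef_rot: [0.35, -0.211, 0.909, 0.081]
contact_force: [0.7, -0.1, -2.4]
finger_gap: 0.328
grasp_force: 55.3
```

Call:
servo_tool(
  increments="0 0 0 0 0 0 1; 0 0 0 0 0 0 1; 0 0 0 0 0 0 1; 0 0 0 0 0 0 1; 0 0 0 0 0 0 1; 0 0 0 0 0 0 1; 0 0 0 0 0 0 1; 0 0 0 0 0 0 1",
)

```text
time: 11.55
eef_pos: [567.3, 284.8, 173.7]
eef_rot: [0.348, -0.211, 0.91, 0.081]
contact_force: [0.3, 0.2, -1.9]
finger_gap: 0.328
grasp_force: 55.2
```

```bash
python3 - <<'E'
from h import *
from cell import observe,optics
for i in range(4):
    o=observe(); print(o["contact_force"].round(2),o["moment"].round(3),o["eef_pos"].round(1)); 
    if i<3: s=optics.camera("top" if i<2 else "scene")
    if i==2: np.savez("l2.npz",**s)
E
```

```text
[ 0.31  0.23 -1.93] [-0.466  0.937  0.047] [567.3 284.8 173.7]
[-0.42 -0.2  -3.14] [-0.432  0.956  0.052] [567.3 284.8 173.8]
[ 0.46 -0.2  -2.6 ] [-0.449  0.95  -0.042] [567.3 284.9 173.8]
[ 0.14 -0.24 -2.73] [-0.475  0.95   0.014] [567.3 284.9 173.8]
```

About 2.5 N, so slot 2 is part-used and slot 1 must be full. Putting this one back.

Call:
servo_tool(
  increments="0.5 0 0.55 0 0 0 1; 0.5 0 0.55 0 0 0 1; 0.5 0 0.55 0 0 0 1; 0.5 0 0.6 0 0 0 1; 0.5 0 0.55 0 0 0 1; 0.3 0 0.3 0 0 0 1; 0.2 0 0.2 0 0 0 1; 0 0 0 0 0 0 1",
)

```text
time: 12.5
eef_pos: [567.6, 284.7, 129.4]
eef_rot: [0.349, -0.211, 0.91, 0.08]
contact_force: [1.3, -0.3, -2.6]
finger_gap: 0.328
grasp_force: 55.2
```

Call:
servo_tool(
  increments="0 0 0 0 0 0 0.6; 0 0 0 0 0 0 0.4; 0 0 0 0 0 0 0.3; 0 0 0 0 0 0 0.3; 0 0 -1 0 0 0 0.3; 0 0 -2 0 0 0 0.3; 0 0 -2 0 0 0 0.3; 0 0 -2 0 0 0 0.3",
)

```text
time: 13.3
eef_pos: [524.1, 263.7, 182.1]
eef_rot: [0.348, -0.211, 0.91, 0.081]
contact_force: [0.1, 0.8, -0.1]
finger_gap: 0.696
grasp_force: 0.0
```

```bash
python3 - <<'E'
from h import *
plan([(slot(1,190),205.85,-42,.3,4),(slot(1,117),205.85,-42,.3,6),(None,205.85,-42,.6,2),(None,205.85,-42,1,4)])
E
```

```text
t 13.3 at [524.1 263.7 182.1] J [ 0.47  0.03 -0.91 -0.1  -0.01  0.01] F [ 0.09  0.76 -0.06]
0 2.5 -0.05 0 0 0 0.3; 0 2.55 -0.05 0 0 0 0.3; 0 2.5 -0.05 0 0 0 0.3; 0 2.5 -0.05 0 0 0 0.3; 0 0 1.2 0 0 0 0.3; 0 0 1.2 0 0 0 0.3; 0 0 1.25 0 0 0 0.3; 0 0 1.2 0 0 0 0.3
0 0 1.2 0 0 0 0.3; 0 0 1.25 0 0 0 0.3; 0 0 0 0 0 0 0.6; 0 0 0 0 0 0 0.6; 0 0 0 0 0 0 1; 0 0 0 0 0 0 1; 0 0 0 0 0 0 1; 0 0 0 0 0 0 1
```

Call:
servo_tool(
  increments="0 2.5 -0.05 0 0 0 0.3; 0 2.55 -0.05 0 0 0 0.3; 0 2.5 -0.05 0 0 0 0.3; 0 2.5 -0.05 0 0 0 0.3; 0 0 1.2 0 0 0 0.3; 0 0 1.2 0 0 0 0.3; 0 0 1.25 0 0 0 0.3; 0 0 1.2 0 0 0 0.3",
)

```text
time: 14.1
eef_pos: [509.5, 367.1, 145.3]
eef_rot: [0.348, -0.211, 0.91, 0.08]
contact_force: [1.3, 0.7, -0.2]
finger_gap: 0.698
grasp_force: 0.0
```

Call:
servo_tool(
  increments="0 0 1.2 0 0 0 0.3; 0 0 1.25 0 0 0 0.3; 0 0 0 0 0 0 0.6; 0 0 0 0 0 0 0.6; 0 0 0 0 0 0 1; 0 0 0 0 0 0 1; 0 0 0 0 0 0 1; 0 0 0 0 0 0 1",
)

```text
time: 14.9
eef_pos: [523.2, 374.8, 128.4]
eef_rot: [0.348, -0.211, 0.91, 0.08]
contact_force: [3.0, -0.6, -3.2]
finger_gap: 0.33
grasp_force: 55.1
```

Call:
servo_tool(
  increments="0 0 0 0 0 0 1; -0.5 0 -0.55 0 0 0 1; -0.5 0 -0.55 0 0 0 1; -0.5 0 -0.55 0 0 0 1; -0.5 0 -0.6 0 0 0 1; -0.5 0 -0.55 0 0 0 1; -0.5 0 -0.55 0 0 0 1; 0 0 0 0 0 0 1",
)

```text
time: 15.7
eef_pos: [524.0, 376.0, 175.4]
eef_rot: [0.349, -0.211, 0.909, 0.081]
contact_force: [0.2, 0.6, -3.7]
finger_gap: 0.329
grasp_force: 55.1
```

```bash
python3 - <<'E'
from h import *
from cell import observe,optics
for i in range(4):
    o=observe(); print(o["contact_force"].round(2),o["moment"].round(3),o["eef_pos"].round(1),Ro.from_quat(np.array(o["eef_rot"])[[1,2,3,0]]).as_matrix()[:,2]); 
    if i<3:
        s=optics.camera("top" if i<2 else "scene")
cv2.imwrite("pics/l3.png",cv2.resize(s["img"][120:330,180:400],None,fx=2.7,fy=2.7))
p=o["eef_pos"]; U=np.array([0,0,1])
# rise and back off to the front, then over to the rest
m=p-60*X+50*U
rest=np.array([475.9,171.7,1.5+117])
plan([(m,205.85,-42,1,4),(rest+[-30,80,95],205.85,-10,1,7),(rest+[0,0,45],205.85,0,1,5)])
E
```

```text
[ 0.2   0.6  -3.71] [-0.503  1.054 -0.04 ] [524.  376.  175.4] [ 0.6011881   0.29533152 -0.74253092]
[-0.04  0.78 -4.62] [-0.566  1.147 -0.014] [523.8 375.7 174.6] [ 0.60062025  0.29478413 -0.74320766]
[-0.2  -0.04 -3.31] [-0.576  1.227 -0.038] [523.3 375.3 173.7] [ 0.59968104  0.29406091 -0.74425186]
[-0.59 -0.06 -4.55] [-0.595  1.254 -0.021] [523. 375. 173.] [ 0.59900926  0.29345733 -0.74503067]
t 15.85 at [523. 375. 173.] J [ 0.7   0.14 -0.8  -0.09 -0.16  0.19] F [-0.59 -0.06 -4.55]
0.3 0 -1.95 0 0 0 1; 0.25 0 -1.9 0 0 0 1; 0.3 0 -1.95 0 0 0 1; 0.3 0.05 -1.95 0 0 0 1; 0.75 -1.1 -0.5 0 4.5 0 1; 0.8 -1.1 -0.4 0 4.5 0.5 1; 0.85 -1.15 -0.4 0 4.5 0 1; 0.85 -1.1 -0.3 0 4.5 0 1
0.85 -1.1 -0.25 0 4.5 0 1; 0.9 -1.1 -0.2 0 5 0 1; 0.9 -1.1 -0.1 0 4.5 0 1; 0.35 -1.7 1 0 2 0 1; 0.25 -1.75 0.95 0 2 0 1; 0.3 -1.7 0.95 0 2 0 1; 0.2 -1.7 1 0 2 0 1; 0.2 -1.7 1 0 2 0 1
```

View pics/l3.png

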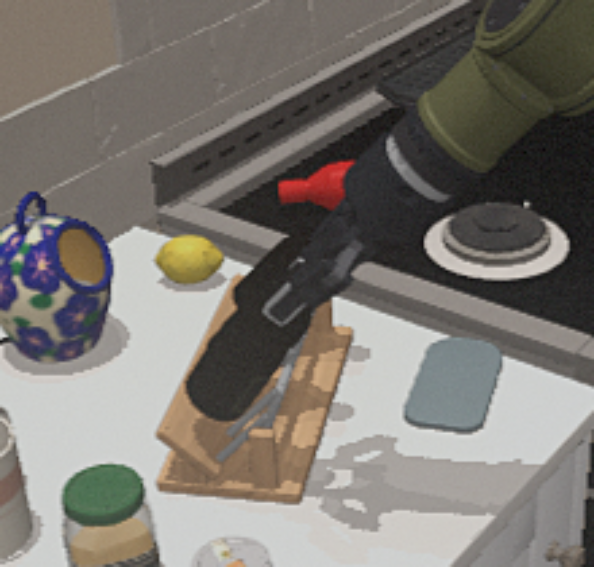

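The full bottle (about 4 N) hangs above slot 1, near (240,370) in the crop, and the other two are still home. Replanning with a wider margin around the middle bottle.

```bash
python3 - <<'E'
from h import *
from cell import observe
p=observe()["eef_pos"]; U=np.array([0,0,1])
rest=np.array([475.9,171.7,1.5+117])
plan([(p-30*X+60*U,205.85,-42,1,3),(p-110*X+75*U,205.85,-42,1,3),(rest+[-20,70,90],205.85,-5,1,9),(rest+[0,0,40],205.85,0,1,6)])
E
```

```text
t 15.85 at [523. 375. 173.] J [ 0.7   0.14 -0.8  -0.09 -0.16  0.19] F [-0.59 -0.06 -4.55]
-0.6 0 -2.15 0 0 0 1; -0.6 0 -2.15 0 0 0 1; -0.55 0 -2.15 0 0 0 1; 1.65 0 -2.15 0 0 0 1; 1.65 0.05 -2.15 0 0 0 1; 1.65 0 -2.15 0 0 0 1; 0.35 -1 0.25 0 4 0 1; 0.35 -1 0.25 0 4 0.5 1
0.35 -1 0.35 0 4 0 1; 0.3 -1.05 0.3 0 4.5 0 1; 0.25 -1 0.35 0 4 0 1; 0.25 -1 0.4 0 4 0 1; 0.2 -1 0.35 0 4 0 1; 0.2 -1.05 0.4 0 4 0 1; 0.15 -1 0.45 0 4.5 0 1; 0.3 -1.2 0.8 0 0.5 0 1
0.25 -1.2 0.8 0 1 0 1; 0.25 -1.2 0.8 0.5 1 0 1; 0.25 -1.2 0.85 0 0.5 0 1; 0.25 -1.15 0.85 0 1 0 1; 0.2 -1.2 0.8 0 1 0 1; 0 0 0 0 0 0 1; 0 0 0 0 0 0 1; 0 0 0 0 0 0 1
```

Call:
servo_tool(
  increments="-0.6 0 -2.15 0 0 0 1; -0.6 0 -2.15 0 0 0 1; -0.55 0 -2.15 0 0 0 1; 1.65 0 -2.15 0 0 0 1; 1.65 0.05 -2.15 0 0 0 1; 1.65 0 -2.15 0 0 0 1; 0.35 -1 0.25 0 4 0 1; 0.35 -1 0.25 0 4 0.5 1",
)

```text
time: 16.65
eef_pos: [428.7, 307.1, 238.2]
eef_rot: [0.281, -0.213, 0.933, 0.067]
contact_force: [0.1, 0.4, -3.8]
finger_gap: 0.305
grasp_force: 55.5
```

Call:
servo_tool(
  increments="0.35 -1 0.35 0 4 0 1; 0.3 -1.05 0.3 0 4.5 0 1; 0.25 -1 0.35 0 4 0 1; 0.25 -1 0.4 0 4 0 1; 0.2 -1 0.35 0 4 0 1; 0.2 -1.05 0.4 0 4 0 1; 0.15 -1 0.45 0 4.5 0 1; 0.3 -1.2 0.8 0 0.5 0 1",
)

```text
time: 17.45
eef_pos: [462.9, 231.1, 200.2]
eef_rot: [0.038, -0.222, 0.974, 0.011]
contact_force: [1.3, 0.2, -4.6]
finger_gap: 0.302
grasp_force: 54.4
```

Call:
servo_tool(
  increments="0.25 -1.2 0.8 0 1 0 1; 0.25 -1.2 0.8 0.5 1 0 1; 0.25 -1.2 0.85 0 0.5 0 1; 0.25 -1.15 0.85 0 1 0 1; 0.2 -1.2 0.8 0 1 0 1; 0 0 0 0 0 0 1; 0 0 0 0 0 0 1; 0 0 0 0 0 0 1",
)

```text
time: 18.25
eef_pos: [476.3, 172.3, 159.2]
eef_rot: [-0.0, -0.223, 0.975, -0.002]
contact_force: [-0.1, -0.2, -5.1]
finger_gap: 0.31
grasp_force: 55.0
```

```bash
python3 - <<'E'
from h import *
from cell import observe,optics
o=observe(); print(o["eef_pos"].round(1),o["contact_force"].round(2),o["joints"].round(2)); print(Ro.from_quat(np.array(o["eef_rot"])[[1,2,3,0]]).as_matrix()[:,2].round(3))
s=optics.camera("scene"); t=optics.camera("top"); np.savez("s3.npz",**s); np.savez("t3.npz",**t)
cv2.imwrite("pics/r1.png",cv2.resize(np.hstack([s["img"][150:330,240:420],t["img"][160:340,240:420]]),None,fx=2.2,fy=2.2))
rest=np.array([475.9,171.7,1.5+117])
P=cloud(s); m=(s["img"].max(-1)<70)&(P[...,2]>20)&(P[...,2]<105)&(np.hypot(P[...,0]-475,P[...,1]-172)<60); Q=P[m]
from scipy.optimize import least_squares
for lo,hi in((42,60),(60,78),(78,96),(42,104)):
    q=Q[(Q[:,2]>lo)&(Q[:,2]<hi)]
    if len(q)<30: print(lo,len(q)); continue
    if hi!=104:
        r=least_squares(lambda c:np.hypot(*(q[:,:2]-c).T)-29.5,[475,172],loss="soft_l1"); print(lo,len(q),r.x.round(1))
print("foot z",np.quantile(Q[:,2],[0,.01,.05]))
E
```

```text
[476.3 172.3 159.2] [-0.09 -0.18 -5.08] [ 0.35  0.27 -0.32  0.98 -0.   -0.1 ]
[ 0.001 -0.004 -1.   ]
42 67 [445.2 155.2]
60 132 [448.3 158.5]
78 159 [453.  161.2]
foot z [43.37639743 46.07182334 51.45408357]
```

View pics/r1.png

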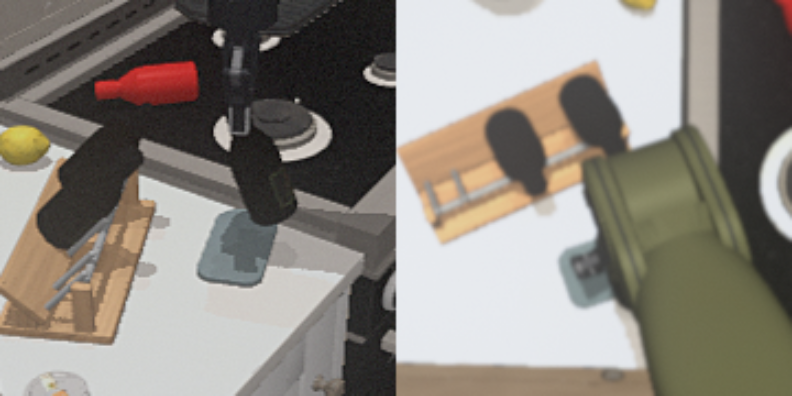

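The hand is over the rest, but the full bottle has pivoted in the grip. In the left crop its foot, near (270,210), swings toward the robot. I'll measure the lean and correct it with tool tilt.

```bash
cat >>h.py <<'E'
from scipy.optimize import least_squares
def lean(c,guess,zlo,zhi,rad=60,fixY=False):
    """body cylinder fit: axis point at mid height and tilt (deg) along X and Y of the rack"""
    P=cloud(c); zm=(zlo+zhi)/2
    m=(c["img"].max(-1)<75)&(c["depth"]>0)&(P[...,2]>zlo)&(P[...,2]<zhi)&(np.hypot(P[...,0]-guess[0],P[...,1]-guess[1])<rad)
    m=cv2.erode(m.astype(np.uint8),np.ones((3,3)))>0; Q=P[m]
    def f(v):
        a=np.array([0,0,1])+v[2]*X+(0 if fixY else v[3])*Y; a/=np.linalg.norm(a); D=Q-np.r_[v[:2],zm]
        return np.linalg.norm(D-np.outer(D@a,a),axis=1)-29.5
    r=least_squares(f,[*guess,0,0],loss="soft_l1",f_scale=2)
    print("n",len(Q),"axis at z",zm,r.x[:2].round(1),"lean X,Y deg",np.degrees(np.arctan(r.x[2:])).round(1),"med",np.median(abs(f(r.x))).round(2))
    return r.x,Q
E
python3 - <<'E'
from h import *
s=load("s3.npz")
for fy in(0,1):
  for z in((42,95),(50,105)): v,Q=lean(s,[452,160],*z,fixY=fy)
E
```

```text
n 253 axis at z 68.5 [448.3 157.9] lean X,Y deg [18.4  3. ] med 1.07
n 317 axis at z 77.5 [451.  159.5] lean X,Y deg [18.8  2.1] med 1.09
n 253 axis at z 68.5 [448.3 158.2] lean X,Y deg [18.3  0. ] med 1.21
n 317 axis at z 77.5 [451.1 159.7] lean X,Y deg [17.9  0. ] med 1.24
```

```bash
python3 - <<'E'
from h import *
g=np.array([475.9,171.7,165]); T=-18
plan([(g+19*DOWN(205.85,T).as_matrix()[:,2],205.85,T,1,6)],205.85,0)
E
```

```text
t 18.35 at [476.3 172.5 159.3] J [ 0.35  0.27 -0.32  0.98 -0.   -0.1 ] F [ 0.32 -0.18 -3.69]
-0.1 0 0.2 0 -3 0 1; -0.05 0 0.2 0 -3 0 1; -0.05 0 0.25 0 -3 0 1; -0.1 -0.05 0.2 0 -3 0 1; 0 0 0.2 0 -3 0 1; -0.05 0 0.25 -0.5 -3 0 1; 0 0 0 0 0 0 1; 0 0 0 0 0 0 1
```

Call:
servo_tool(
  increments="-0.1 0 0.2 0 -3 0 1; -0.05 0 0.2 0 -3 0 1; -0.05 0 0.25 0 -3 0 1; -0.1 -0.05 0.2 0 -3 0 1; 0 0 0.2 0 -3 0 1; -0.05 0 0.25 -0.5 -3 0 1; 0 0 0 0 0 0 1; 0 0 0 0 0 0 1",
)

```text
time: 19.15
eef_pos: [480.3, 173.7, 146.5]
eef_rot: [0.15, -0.221, 0.963, 0.037]
contact_force: [0.8, 0.1, -4.1]
finger_gap: 0.305
grasp_force: 55.2
```

```bash
python3 - <<'E'
from h import *
from cell import observe,optics
s=optics.camera("scene"); np.savez("s4.npz",**s)
for z in((34,85),(40,95)):
    for fy in (0,1): v,Q=lean(s,[472,170],*z,fixY=fy)
P=cloud(s); m=(s["img"].max(-1)<70)&(np.hypot(P[...,0]-475,P[...,1]-172)<45)&(P[...,2]>10); print(np.quantile(P[m][:,2],[0,.01,.05]))
o=observe(); print(o["eef_pos"].round(1),o["contact_force"].round(2),Ro.from_quat(np.array(o["eef_rot"])[[1,2,3,0]]).as_matrix()[:,2].round(3))
E
```

```text
n 245 axis at z 59.5 [478.4 172.7] lean X,Y deg [2.8 0.8] med 1.15
n 245 axis at z 59.5 [478.4 172.7] lean X,Y deg [2.6 0. ] med 1.19
n 276 axis at z 67.5 [478.7 172.9] lean X,Y deg [2.3 1. ] med 1.1
n 276 axis at z 67.5 [478.7 172.9] lean X,Y deg [1.9 0. ] med 1.16
[27.02564504 30.80590413 39.91178382]
[481.3 174.  147. ] [ 0.1  -0.2  -3.98] [ 0.275  0.137 -0.952]
```

```bash
python3 - <<'E'
from h import *
for n,box in(("top0.npz",(255,305,308,372)),("scene0.npz",(238,285,322,372))):
    c=load(n); hsv=cv2.cvtColor(c["img"],cv2.COLOR_BGR2HSV).astype(int); m=np.zeros((480,640),bool); m[box[0]:box[1],box[2]:box[3]]=1
    g=((hsv[...,2]<180)&(hsv[...,2]>60)&(hsv[...,0]>75)&(hsv[...,0]<125)&(hsv[...,1]>20)&m).astype(np.uint8)
    ct=max(cv2.findContours(g,0,2)[0],key=cv2.contourArea)
    r=cv2.minAreaRect(ray(c,ct[:,0],0)[:,:2].astype(np.float32)); print(n,r)
    q=cloud(c)[g>0]; print(q.mean(0), np.median(q,0))
g=np.array([475.5,171.5,165.]); g=g-[2,1,0]; T=-20
R=DOWN(205.85,T).as_matrix()[:,2]
plan([(g+19*R,205.85,T,1,2),(g-[0,0,26]+19*R,205.85,T,1,5)],205.85,-18)
E
```

```text
top0.npz ((475.9934997558594, 171.65670776367188), (73.64898681640625, 145.654296875), 20.71173667907715)
[474.88503404 173.5321567    6.6257502 ] [475.16660178 173.84354952   1.16365715]
scene0.npz ((474.33819580078125, 175.63739013671875), (75.2416000366211, 153.26577758789062), 20.345060348510742)
[469.62478981 184.96538153   4.39234807] [4.72901942e+02 1.81237372e+02 1.26494644e-01]
t 19.2 at [481.3 174.  147. ] J [ 0.32  0.09 -0.65  0.52  0.04 -0.12] F [ 0.1  -0.2  -3.98]
0.1 0 -0.05 0 -1 0 1; 0.1 0 -0.05 0 -1 0 1; 0.15 0 0.5 0 0 0 1; 0.2 0 0.5 0 0 0 1; 0.15 0 0.5 0 0 0 1; 0.2 0 0.45 0 0 0 1; 0.2 0 0.5 0 0 0 1; 0 0 0 0 0 0 1
```

Call:
servo_tool(
  increments="0.1 0 -0.05 0 -1 0 1; 0.1 0 -0.05 0 -1 0 1; 0.15 0 0.5 0 0 0 1; 0.2 0 0.5 0 0 0 1; 0.15 0 0.5 0 0 0 1; 0.2 0 0.45 0 0 0 1; 0.2 0 0.5 0 0 0 1; 0 0 0 0 0 0 1",
)

```text
time: 20.0
eef_pos: [480.0, 173.1, 120.9]
eef_rot: [0.169, -0.22, 0.96, 0.041]
contact_force: [1.3, 0.2, -1.9]
finger_gap: 0.305
grasp_force: 55.6
```

```bash
python3 - <<'E'
from h import *
from cell import observe,optics
s=optics.camera("scene"); np.savez("s5.npz",**s)
for z in((8,60),(14,66)):
    v,Q=lean(s,[476,172],*z)
P=cloud(s); m=(s["img"].max(-1)<55)&(np.hypot(P[...,0]-475,P[...,1]-172)<45)&(P[...,2]>-6); print(np.quantile(P[m][:,2],[0,.01,.05]))
o=observe(); print(o["eef_pos"].round(1),o["contact_force"].round(2),o["moment"],Ro.from_quat(np.array(o["eef_rot"])[[1,2,3,0]]).as_matrix()[:,2].round(3))
cv2.imwrite("pics/r2.png",cv2.resize(s["img"][190:310,290:410],None,fx=4,fy=4))
E
```

```text
n 264 axis at z 34.0 [481.4 173.7] lean X,Y deg [-1.   1.7] med 0.9
n 264 axis at z 40.0 [481.1 173.7] lean X,Y deg [-1.1  1.8] med 0.9
[ 2.79730323  6.62190524 15.23687425]
[479.7 173.1 120.9] [ 0.27 -0.12 -2.74] [-0.12655111  0.2668398  -0.00460272] [ 0.306  0.152 -0.94 ]
```

View pics/r2.png

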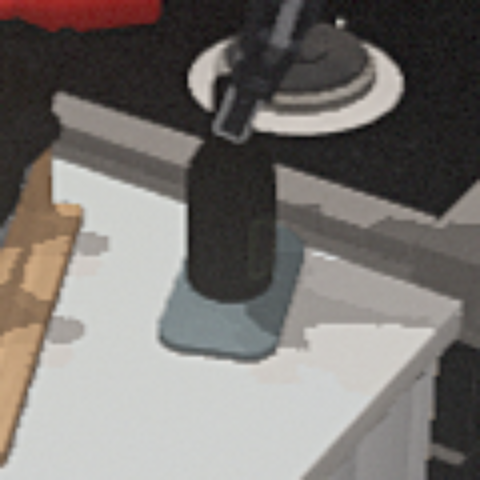

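The full bottle stands almost upright on the rest, with its foot centre near (231,281) in the crop. The rest's centre is near (236,290), so the bottle is about 5 mm too far back. I'll lift slightly, shift it forward and set it down.

```bash
python3 - <<'E'
from h import *
from cell import observe
p=observe()["eef_pos"]
d=np.array([-5.5,1,0])
plan([(p+[0,0,6],205.85,-19.5,1,2),(p+d+[0,0,6],205.85,-19,1,3),(p+d+[0,0,-2.5],205.85,-19,1,3)],205.85,-19.7)
E
```

```text
t 20.05 at [479.7 173.1 120.9] J [ 0.31  0.1  -0.74  0.39  0.05 -0.13] F [ 0.27 -0.12 -2.74]
-0.1 0 -0.3 0 0.5 0 1; -0.1 0 -0.25 0 0 0 1; 0.15 0.1 -0.05 0 0 0 1; 0.15 0.1 -0.05 0 0.5 0 1; 0.1 0.15 -0.05 0 0 0 1; 0.1 0 0.25 0 0 0 1; 0.1 0 0.25 0 0 0 1; 0.1 0 0.3 0 0 0 1
```

Call:
servo_tool(
  increments="-0.1 0 -0.3 0 0.5 0 1; -0.1 0 -0.25 0 0 0 1; 0.15 0.1 -0.05 0 0 0 1; 0.15 0.1 -0.05 0 0.5 0 1; 0.1 0.15 -0.05 0 0 0 1; 0.1 0 0.25 0 0 0 1; 0.1 0 0.25 0 0 0 1; 0.1 0 0.3 0 0 0 1",
)

```text
time: 20.85
eef_pos: [476.6, 175.2, 120.9]
eef_rot: [0.163, -0.22, 0.961, 0.039]
contact_force: [-5.1, -2.2, 23.5]
finger_gap: 0.306
grasp_force: 63.5
```

```bash
python3 - <<'E'
from h import *
from cell import observe,optics
s=optics.camera("scene"); np.savez("s6.npz",**s)
for z in((8,60),(14,66)):
    v,Q=lean(s,[476,172],*z)
o=observe(); print(o["eef_pos"].round(1),o["contact_force"].round(2),o["moment"])
E
```

```text
n 257 axis at z 34.0 [473.7 174.2] lean X,Y deg [2.8 1.7] med 1.18
n 256 axis at z 40.0 [473.9 174.4] lean X,Y deg [2.2 1.7] med 1.1
[476.9 175.5 121. ] [-3.81 -0.83 11.01] [0.04757218 0.55577252 0.08561179]
```

Call:
servo_tool(
  increments="-0.05 0 -0.2 0 0 0 1; 0 0 0 0 0 0 1; 0 0 0 0 0 0 0.65; 0 0 0 0 0 0 0.6; 0 0 0 0 0 0 0.4; 0 0 0 0 0 0 0.3; 0 0 0 0 0 0 0.2; 0 0 0 0 0 0 0.2",
)

```text
time: 21.7
eef_pos: [473.0, 173.9, 119.9]
eef_rot: [0.159, -0.22, 0.962, 0.039]
contact_force: [-0.0, 0.6, -0.3]
finger_gap: 0.804
grasp_force: 0.0
```

Call:
servo_tool(
  increments="0 0 -0.5 0 0 0 0.2; 0 0 -1 0 0 0 0.2; 0 0 -1.5 0 0 0 0.2; 0 0 -1.5 0 0 0 0.2; 0 0 -1.5 0 0 0 0.2; 0 0 -1.5 0 0 0 0.2; 0 0 -1.5 0 0 0 0.2; 0 0 0 0 0 0 0.3",
)

```text
time: 22.5
eef_pos: [448.2, 161.2, 208.2]
eef_rot: [0.162, -0.22, 0.961, 0.039]
contact_force: [0.0, 0.2, 0.5]
finger_gap: 0.702
grasp_force: 0.0
```

```bash
python3 - <<'E'
from h import *
from cell import observe,optics
s=optics.camera("scene"); t=optics.camera("top"); np.savez("s7.npz",**s)
for z in((8,60),(14,66)): v,Q=lean(s,[476,172],*z)
cv2.imwrite("pics/r3.png",cv2.resize(np.hstack([s["img"][150:310,230:410],t["img"][170:330,230:410]]),None,fx=2.2,fy=2.2))
o=observe(); print(o["eef_pos"].round(1),o["contact_force"].round(2))
U=np.array([0,0,1]); p=o["eef_pos"]
plan([(p+40*U-30*X,205.85,-30,.3,3),(slot(3,200),205.85,-42,.3,5),(slot(3,117),205.85,-42,.3,8)],205.85,-19)
E
```

```text
n 258 axis at z 34.0 [471.2 172.3] lean X,Y deg [-0.4  0.5] med 1.06
n 266 axis at z 40.0 [471.2 172.2] lean X,Y deg [ 0.1 -0. ] med 1.1
[447.3 161.  205.9] [ 0.73 -0.63  0.02]
t 22.6 at [447.3 161.  205.9] J [ 0.31 -0.04 -0.62  0.66  0.05 -0.13] F [ 0.73 -0.63  0.02]
0.5 0 -1.6 0 -3.5 0 0.3; 0.45 0 -1.6 0 -4 0 0.3; 0.3 0 -1.65 0 -3.5 0 0.3; -1.8 -0.8 2.3 0 -2.5 0 0.3; -1.7 -0.8 2.4 0 -2.5 0 0.3; -1.6 -0.8 2.45 0 -2 0 0.3; -1.5 -0.85 2.5 0 -2.5 0 0.3; -1.4 -0.8 2.55 0 -2.5 0 0.3
0 0 1.05 0 0 0 0.3; 0 0 1 0 0 0 0.3; 0 0 1.05 0 0 0 0.3; 0 0 1.05 0 0 0 0.3; 0 0 1.05 0 0 0 0.3; 0 0 1 0 0 0 0.3; 0 0 1.05 0 0 0 0.3; 0 0 1.05 0 0 0 0.3
```

View pics/r3.png

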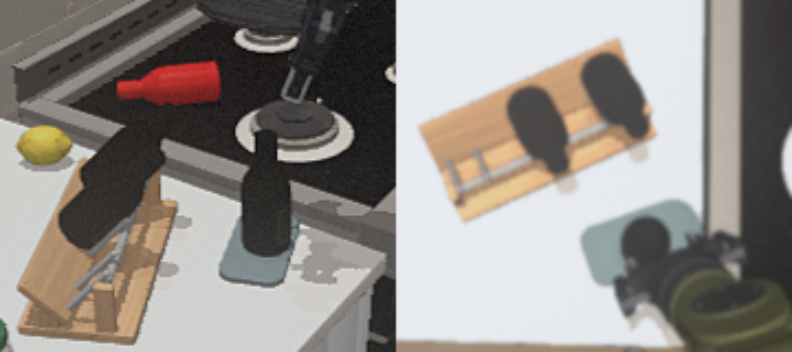

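The full bottle is upright near the rest's middle, and slots 2 and 3 still hold their bottles. Next I fetch the empty one from slot 3.

Call:
servo_tool(
  increments="0.5 0 -1.6 0 -3.5 0 0.3; 0.45 0 -1.6 0 -4 0 0.3; 0.3 0 -1.65 0 -3.5 0 0.3; -1.8 -0.8 2.3 0 -2.5 0 0.3; -1.7 -0.8 2.4 0 -2.5 0 0.3; -1.6 -0.8 2.45 0 -2 0 0.3; -1.5 -0.85 2.5 0 -2.5 0 0.3; -1.4 -0.8 2.55 0 -2.5 0 0.3",
)

```text
time: 23.4
eef_pos: [559.9, 170.4, 189.0]
eef_rot: [0.348, -0.208, 0.91, 0.082]
contact_force: [0.2, 0.3, -0.5]
finger_gap: 0.699
grasp_force: 0.0
```

```bash
python3 - <<'E'
from h import *
plan([(slot(3,190),205.85,-42,.3,2),(slot(3,117),205.85,-42,.3,6)],205.85,-42)
E
```

```text
t 23.4 at [559.9 170.4 189. ] J [ 0.2   0.02 -0.89 -0.05  0.17 -0.18] F [ 0.18  0.31 -0.5 ]
-0.05 0 0.4 0 0 0 0.3; -0.1 0 0.45 0 0 0 0.3; 0 0 1.2 0 0 0 0.3; 0 0 1.2 0 0 0 0.3; 0 0 1.25 0 0 0 0.3; 0 0 1.2 0 0 0 0.3; 0 0 1.2 0 0 0 0.3; 0 0 1.25 0 0 0 0.3
```

Call:
servo_tool(
  increments="-0.05 0 0.4 0 0 0 0.3; -0.1 0 0.45 0 0 0 0.3; 0 0 1.2 0 0 0 0.3; 0 0 1.2 0 0 0 0.3; 0 0 1.25 0 0 0 0.3; 0 0 1.2 0 0 0 0.3; 0 0 1.2 0 0 0 0.3; 0 0 1.25 0 0 0 0.3",
)

```text
time: 24.2
eef_pos: [609.8, 195.2, 129.8]
eef_rot: [0.348, -0.208, 0.91, 0.082]
contact_force: [-0.4, 0.8, 1.2]
finger_gap: 0.7
grasp_force: 0.0
```

Call:
servo_tool(
  increments="0 0 0 0 0 0 0.3; 0 0 0 0 0 0 0.6; 0 0 0 0 0 0 0.6; 0 0 0 0 0 0 1; 0 0 0 0 0 0 1; 0 0 0 0 0 0 1; 0 0 0 0 0 0 1; 0 0 0 0 0 0 1",
)

```text
time: 25.0
eef_pos: [609.3, 194.3, 131.0]
eef_rot: [0.348, -0.208, 0.91, 0.081]
contact_force: [-5.0, -4.4, 5.2]
finger_gap: 0.311
grasp_force: 56.9
```

```bash
python3 - <<'E'
from h import *
from cell import observe
p=observe()["eef_pos"]; U=np.array([0,0,1])
e=np.array([420,430,-7.5+117+75.])
plan([(p+150*U,205.85,-42,1,8),(p+150*U-120*X,205.85,-42,1,4),(e+[0,0,60],205.85,-20,1,12)])
E
```

```text
t 25.0 at [609.3 194.3 131. ] J [ 0.24  0.21 -0.88 -0.23  0.14 -0.16] F [-5.03 -4.37  5.17]
-1.25 0 -1.4 0 0 0 1; -1.25 0 -1.4 0 0 0 1; -1.25 0 -1.4 0 0 0 1; -1.25 0.05 -1.4 0 0 0 1; -1.25 0 -1.4 0 0 0 1; -1.25 0 -1.35 0 0 0 1; -1.25 0 -1.4 0 0 0 1; -1.25 0 -1.4 0 0 0 1
2.2 0 -2 0 0 0 1; 2.25 0 -2 0 0 0 1; 2.25 0 -2 0 0 0 1; 2.2 0 -2.05 0 0 0 1; -0.1 2.45 0.55 0 1.5 0 1; -0.15 2.45 0.5 0 2 0 1; -0.15 2.45 0.55 0 2 0 1; -0.15 2.45 0.5 0 1.5 0 1
-0.15 2.45 0.5 0 2 0 1; -0.2 2.45 0.5 0 2 0 1; -0.2 2.45 0.5 0 1.5 0 1; -0.25 2.5 0.45 0 2 0 1; -0.25 2.45 0.5 0 2 0 1; -0.25 2.45 0.45 0 1.5 0 1; -0.25 2.45 0.5 0 2 0 1; -0.3 2.45 0.45 0 2 0 1
```

Call:
servo_tool(
  increments="-1.25 0 -1.4 0 0 0 1; -1.25 0 -1.4 0 0 0 1; -1.25 0 -1.4 0 0 0 1; -1.25 0.05 -1.4 0 0 0 1; -1.25 0 -1.4 0 0 0 1; -1.25 0 -1.35 0 0 0 1; -1.25 0 -1.4 0 0 0 1; -1.25 0 -1.4 0 0 0 1",
)

```text
time: 25.8
eef_pos: [608.5, 194.9, 280.1]
eef_rot: [0.347, -0.208, 0.911, 0.082]
contact_force: [0.1, -0.6, -0.6]
finger_gap: 0.305
grasp_force: 56.1
```

Call:
servo_tool(
  increments="2.2 0 -2 0 0 0 1; 2.25 0 -2 0 0 0 1; 2.25 0 -2 0 0 0 1; 2.2 0 -2.05 0 0 0 1; -0.1 2.45 0.55 0 1.5 0 1; -0.15 2.45 0.5 0 2 0 1; -0.15 2.45 0.55 0 2 0 1; -0.15 2.45 0.5 0 1.5 0 1",
)

```text
time: 26.6
eef_pos: [473.6, 239.3, 268.3]
eef_rot: [0.291, -0.213, 0.93, 0.069]
contact_force: [-0.2, 0.7, -1.0]
finger_gap: 0.304
grasp_force: 56.0
```

Call:
servo_tool(
  increments="-0.15 2.45 0.5 0 2 0 1; -0.2 2.45 0.5 0 2 0 1; -0.2 2.45 0.5 0 1.5 0 1; -0.25 2.5 0.45 0 2 0 1; -0.25 2.45 0.5 0 2 0 1; -0.25 2.45 0.45 0 1.5 0 1; -0.25 2.45 0.5 0 2 0 1; -0.3 2.45 0.45 0 2 0 1",
)

```text
time: 27.4
eef_pos: [418.7, 431.4, 243.2]
eef_rot: [0.166, -0.22, 0.96, 0.041]
contact_force: [0.6, 0.3, -1.2]
finger_gap: 0.308
grasp_force: 56.0
```

```bash
python3 - <<'E'
from h import *
from cell import observe,optics
s=optics.camera("scene"); np.savez("s8.npz",**s)
o=observe(); print(o["contact_force"].round(2))
z0=o["eef_pos"][2]-117
for z in((z0+12,z0+60),(z0+15,z0+66)): v,Q=lean(s,[415,425],*z,rad=80)
e=np.array([420,430,-7.5+136+15.]); T=-10
plan([(e+[0,0,0]+19*DOWN(205.85,T).as_matrix()[:,2],205.85,T,1,8)],205.85,-20)
E
```

```text
[1.14 5.29 0.12]
n 397 axis at z 162.3406156185604 [441.8 442.6] lean X,Y deg [-18.1   1. ] med 0.7
n 427 axis at z 166.8406156185604 [-8758.9 -4520.9] lean X,Y deg [90.  89.9] med 2.79
t 27.45 at [418.9 435.9 243.3] J [ 0.87  0.16 -0.3   0.79 -0.13  0.4 ] F [1.14 5.29 0.12]
0.5 -0.1 1.4 0.5 1 0 1; 0.45 -0.05 1.4 0 1 0 1; 0.4 -0.1 1.45 0 1.5 0 1; 0.4 -0.05 1.4 0 1 0 1; 0.4 -0.1 1.45 0 1.5 0 1; 0.3 -0.05 1.45 0 1 0 1; 0.3 -0.05 1.45 0 1.5 0 1; 0.3 -0.1 1.45 0 1 0 1
```

The empty bottle barely pivoted, about 1.5°, so I'll bring the tool to about -1° tilt.

```bash
python3 - <<'E'
from h import *
e=np.array([420,430,-7.5+136+15.]); T=-1.5
plan([(e+19*DOWN(205.85,T).as_matrix()[:,2],205.85,T,1,7)],205.85,-20)
E
```

```text
t 27.45 at [418.9 435.9 243.3] J [ 0.87  0.16 -0.3   0.79 -0.13  0.4 ] F [1.14 5.29 0.12]
0.6 -0.1 1.6 0.5 2.5 0 1; 0.5 -0.1 1.6 0 2.5 0 1; 0.45 -0.05 1.65 0 2.5 0 1; 0.4 -0.1 1.65 0 3 0 1; 0.25 -0.1 1.65 0 2.5 0 1; 0.25 -0.05 1.7 0 2.5 0 1; 0.15 -0.1 1.7 0 2.5 0 1; 0 0 0 0 0 0 1
```

Call:
servo_tool(
  increments="0.6 -0.1 1.6 0 2.5 0 1; 0.5 -0.1 1.6 0 2.5 0 1; 0.45 -0.05 1.65 0 2.5 0 1; 0.4 -0.1 1.65 0 3 0 1; 0.25 -0.1 1.65 0 2.5 0 1; 0.25 -0.05 1.7 0 2.5 0 1; 0.15 -0.1 1.7 0 2.5 0 1; 0 0 0 0 0 0 1",
)

```text
time: 28.25
eef_pos: [420.8, 424.1, 122.0]
eef_rot: [0.013, -0.223, 0.975, 0.005]
contact_force: [0.2, -0.3, -2.3]
finger_gap: 0.305
grasp_force: 56.0
```

```bash
python3 - <<'E'
from h import *
from cell import observe,optics
s=optics.camera("scene"); t=optics.camera("top")
o=observe(); print(o["contact_force"].round(2),o["eef_pos"])
for z in((15,65),(20,72)): v,Q=lean(s,[420,430],*z,rad=60)
P=cloud(s); m=(s["img"].max(-1)<60)&(np.hypot(P[...,0]-420,P[...,1]-430)<45)&(P[...,2]>-4); print(np.quantile(P[m][:,2],[0,.01,.05]))
cv2.imwrite("pics/e1.png",cv2.resize(np.hstack([s["img"][190:370,190:390],t["img"][170:350,180:380]]),None,fx=2,fy=2))
E
```

```text
[ 0.49  0.64 -0.91] [421.09528907 424.81843871 124.66784069]
n 332 axis at z 40.0 [420.9 424. ] lean X,Y deg [-0.2  1.2] med 0.74
n 348 axis at z 46.0 [420.8 424. ] lean X,Y deg [0.2 2. ] med 0.71
[ 6.50891887 13.36648678 44.60517057]
```

View pics/e1.png

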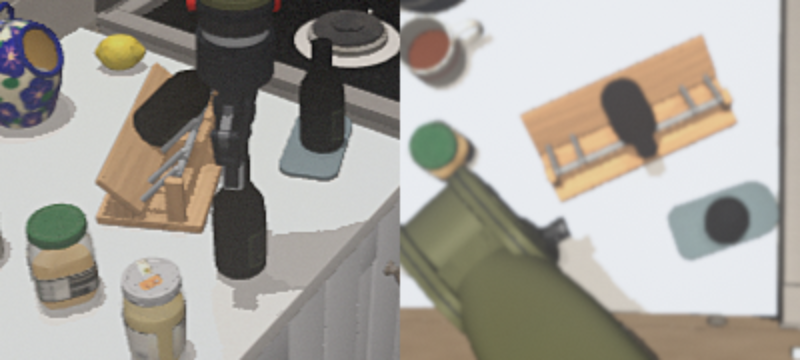

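The empty bottle hangs upright near (240,240) in the left crop, clear of both jars and the rack. Lowering it about 15 mm.

Call:
servo_tool(
  increments="0 0 0.3 0 0 0 1; 0 0 0.3 0 0 0 1; 0 0 0.3 0 0 0 1; 0 0 0.3 0 0 0 1; 0 0 0.2 0 0 0 1; 0 0 0.1 0 0 0 1; 0 0 0 0 0 0 1; 0 0 0 0 0 0 1",
)

```text
time: 29.15
eef_pos: [422.0, 425.4, 110.8]
eef_rot: [0.016, -0.224, 0.975, 0.006]
contact_force: [-0.1, -0.6, 4.3]
finger_gap: 0.298
grasp_force: 57.2
```

Touching down with about 4 N, so I release and back straight up.

Call:
servo_tool(
  increments="0 0 0 0 0 0 0.65; 0 0 0 0 0 0 0.6; 0 0 0 0 0 0 0.4; 0 0 0 0 0 0 0.3; 0 0 0 0 0 0 0.2; 0 0 0 0 0 0 0.2; 0 0 -0.5 0 0 0 0.2; 0 0 -1 0 0 0 0.2",
)

```text
time: 29.95
eef_pos: [420.7, 424.4, 124.9]
eef_rot: [0.015, -0.224, 0.975, 0.005]
contact_force: [-0.1, 0.4, 0.4]
finger_gap: 0.799
grasp_force: 0.0
```

Call:
servo_tool(
  increments="0 0 -2 0 0 0 0.2; 0 0 -2 0 0 0 0.2; 0 0 -2 0 0 0 0.2; 0 0 -2.5 0 0 0 0.2; 0 0 -2.5 0 0 0 0.2; 0 0 -2.5 0 0 0 0.2; 0 0 -2.5 0 0 0 0.2; 0 0 0 0 0 0 0.2",
)

```text
time: 30.75
eef_pos: [418.3, 423.5, 290.2]
eef_rot: [0.019, -0.224, 0.974, 0.008]
contact_force: [-0.3, 0.4, -0.1]
finger_gap: 0.801
grasp_force: 0.0
```

Call:
servo_tool(
  increments="2 -2 -1 0 0 0 0.2; 3 -2 -1 0 0 0 0.2; 3 -2 0 0 0 0 0.2; 3 -2 0 0 0 0 0.2; 2 -2 0 0 0 0 0.2; 0 0 0 0 0 0 0.2; 0 0 0 0 0 0 0.2; 0 0 0 0 0 0 0.2",
)

```text
time: 31.55
eef_pos: [343.5, 275.8, 300.5]
eef_rot: [0.016, -0.224, 0.975, 0.006]
contact_force: [-0.5, 0.9, -0.8]
finger_gap: 0.799
grasp_force: 0.0
```

```bash
python3 - <<'E'
from h import *
from cell import observe,optics
s=optics.camera("scene"); t=optics.camera("top"); np.savez("s9.npz",**s); np.savez("t9.npz",**t)
o=observe(); print(o["contact_force"].round(2),o["eef_pos"].round(1))
for n,c in(("scene",s),("top",t)):
    print(n);lean(c,[421,425],5,60); lean(c,[473,172],12,66)
    # part-used bottle home?
    P=cloud(c); m=(c["img"].max(-1)<75)&(P[...,2]>45)&(P[...,2]<175); D=P[m]-C; tt=D@A; d=np.linalg.norm(D-np.outer(tt,A),axis=1);k=d<38
    e=d[k]-np.interp(tt[k],[0,70,117,149],[29.5,29.5,13.5,13.5]); print("t",np.quantile(tt[k],[.01,.98,1]).round(),"med res",np.median(e).round(2),np.median(abs(e)).round(2), k.sum())
g=lambda c,box:None
# full bottle cap vs rest in top view
im=t["img"]; hsv=cv2.cvtColor(im,cv2.COLOR_BGR2HSV).astype(int); m=np.zeros((480,640),bool); m[250:310,305:375]=1
a=(im.max(-1)<70)&m; r=((hsv[...,2]<180)&(hsv[...,2]>60)&(hsv[...,0]>75)&(hsv[...,0]<125)&(hsv[...,1]>20)&m)
for i in(a,): ys,xs=np.nonzero(i); print("black px",xs.min(),xs.max(),ys.min(),ys.max())
cv2.imwrite("pics/f.png",cv2.resize(np.hstack([s["img"][170:380,190:390],t["img"][150:360,170:370]]),None,fx=2,fy=2))
E
```

```text
[-0.14 -0.06 -0.18] [343.5 275.9 300.3]
scene
n 332 axis at z 32.5 [425.3 426.8] lean X,Y deg [ 2. -0.] med 0.78
n 276 axis at z 39.0 [471.4 172.5] lean X,Y deg [1.7 1.2] med 0.89
t [  6. 146. 148.] med res 0.07 1.27 1024
top
n 0 axis at z 32.5 [421. 425.] lean X,Y deg [0. 0.] med nan
n 0 axis at z 39.0 [473. 172.] lean X,Y deg [0. 0.] med nan
t [ 31. 150. 153.] med res 0.2 1.88 150
black px 334 353 270 290
  return _methods._mean(a, axis=axis, dtype=dtype,
  ret = ret.dtype.type(ret / rcount)
```

View pics/f.png

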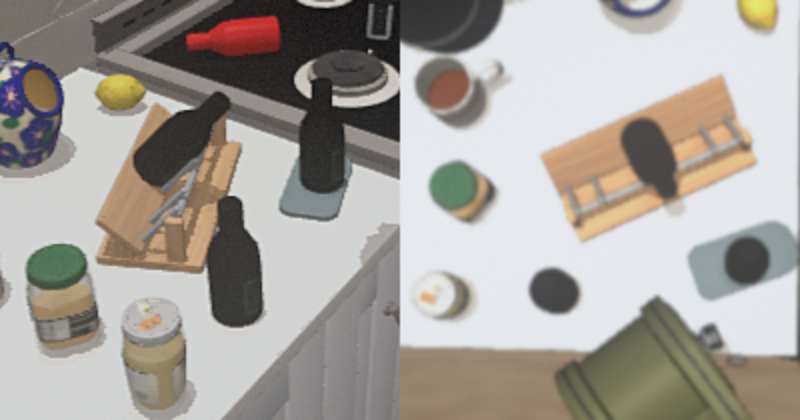

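```bash
python3 -c "
from cell import arm
print(arm.sign_off())"
```

```text
the job is handed in; nothing more can be done
None
```

I handed the job in at about 32 s: the full bottle (from slot 1) stands upright on the spoon rest, about 5 mm off its centre by my measurement. The empty one (from slot 3) stands upright on the bare worktop, and the part-used one is fully home in slot 2.

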